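# Hang up the ear defenders on the swing-out arm

## Task

Swing the steel hanging arm on its post all the way out to its stop, leaving the ear defenders standing on the bench meanwhile. Then pick the ear defenders up and set them gently astride the arm, near the middle of the bar, so that the headband's crown rests on it and they hang level and still with one cup on each side. Leave the lidded pot, the spray bottle and the bucket where they are.

Things in the scene. Friction and masses are not known exactly. Their poses are not given: they have to be found in the camera images.
- hang_arm (a joint): Angle of the steel hanging arm about the vertical axis of its post, rad: 0 folded, 1.571 fully out against its stop; grows clockwise seen from above; stiff, stays where it is left. Folded, the arm points to the robot's right (within 0.3 rad); fully out, towards the robot (within 0.3 rad).
- bar_mid (a point): Point on the top face of the arm's bar, 225 mm above the bench, 120 mm out from the post's axis. The bar is level and square, 20 mm wide and high, and ends 225 mm out in an upturned plate 30 mm wide, 10 mm thick, 12 mm higher than the bar. The point turns with the arm: x along the bar away from the post, y level across it, z up.
- stand: Fixed steel post, 30 mm thick with a 42 mm hub at the top (no higher than the bar), on a 130 mm square foot 12 mm thick. Origin at the centre of the foot's underside, on the hinge axis; the arm, when fully out, points along -x, z up.
- defenders: Ear defenders, grey cups, black headband, about 0.26 kg, standing on their cups, band up. Origin midway between the cups at bench level; y from cup to cup, x across the band, z up. 172 mm tall, 192 wide (y); cups 62 (x) by 85 high, 108 free between them. Below the crown a 26 mm wide, 6 mm thick band curves to the outside of the cups.
- crown (a point): Centre of the underside of the crown, the straight firm pad on top of the headband: 32 mm wide (x), 70 long (y), 22 thick (z). 150 mm above the ear defenders' origin; the same axes.
- pot: Bystander: dark grey faceted pot with a lid, 92 mm across, 104 mm high; origin at the centre of its underside.
- sprayer: Bystander: white spray bottle with a blue trigger, 84 mm across, 235 mm high; origin at the centre of its underside.
- bucket: Bystander: dark open metal bucket, about 120 mm across (more over its two side handles), 120 mm high; origin at the centre of its underside.
Things that resemble listed ones, but are neither listed nor needed, are in the scene too. Of the things that look like the defenders, the middle-sized one is meant.

How it is judged:
By the outcome, as a careful person would: the job done as asked, in the order asked, and still so for the second after the job is handed in, with the robot touching nothing.
It also fails if it takes over 61 s, if anything falls off the work surface, if the arm or the gripper's body presses on something with over 40 N, if the wrist force passes 120 N, or if a joint passes its speed limit or range.

## Robot

A 6-joint arm with a two-finger parallel gripper is mounted at the origin on the work surface. World frame = base frame: x ahead of the robot, y to its left, z up, the work surface at z = 0. Lengths are in m, angles in rad, forces in N, time in s.
With the tool pointing down it reaches from about 0.375 to 0.925 m from the base axis. Payload 5.7 kg.
Tool frame: the origin (TCP) lies at the centre of the arm's flange, where the gripper is bolted on; the fingertips stand finger_overhang ahead of it and the grasp point (between the pads) lies 155 mm ahead of it (finger_overhang is the distance from the TCP to the fingertips, in m); z points along the fingers, y is the line along which they close (so a half turn about z gives the same grasp; the last joint's range is limited). The gripper opens to 85 mm and grips with 20 to 120 N. Pads are 22 mm wide; open, the fingers measure 114 mm over their backs; the gripper's body (76 mm by 85 mm) begins 54 mm behind the grasp point. The pads swing forward as they close: fully open they stand 13 mm farther back than shut.
Start: joints at [-0.115, 0.359, 1.51, -0, 1.272, -0.115], TCP at [0.6, -0, 0.405] pointing down, gripper open.
Joint ranges: [-2.97, 2.97], [-1.01, 2.36], [0.21, 2.38], [-0.96, 4.11], [0.2, 2.71], [-2.98, 2.98]. Speed limits (rad/s): [2.39, 2.39, 3.14, 3.14, 3.14, 3.14].

## Interface

Orientations are given as a rotation vector (axis times angle).
In Python, from station import * gives the robot as it stands. The module is installed in compiled form; this text tells all that it offers.
- The arm moves only by the tool arm_command, never from a script. Its argument "plan" is a list of rows, each a list of 7 numbers: the shift along the tool's x, y, z in cm, then the turn, a rotation vector about the tool's x, y, z in degrees, then the finger opening in cm, from 0 to 8.54. In form: [[dx, dy, dz, wx, wy, wz, grip], ...]. A call has 1 to 10 rows; each row is the pose to reach, as a shift and turn from the pose commanded when the call began, along the tool's axes at that moment; what a row does not reach only later rows make up. A row lasts 1/12 s, in which the tool goes at most 41.7 mm and 7.16 degrees, less where a joint would pass 70% of its speed; a pose out of reach is approached as far as the arm can. A call with a gripper value outside its range is refused whole. The fingers move at their own pace and stop on an object; the grip force is fixed at half the most. Time passes only in rows, so rows that repeat a pose let the fingers close. It gives the time, the measured TCP pose, the force, the opening and the grip force at its end, in the units of the state.
- observe(): the state, without advancing time (a new reading comes with each control period).
- grab_frame(name): name is "scene" or "side" or "wrist"; returns a dict with "img" (480x640x3 uint8, red, green, blue), "depth" (480x640 float32, m along the optical axis (not along the pixel's ray), 0 where there is no reading), "fovy" (degrees; the focal length in pixels is half the picture's height over the tangent of half this angle, whatever the lens; pixels are square), "cx", "cy" (the principal point, pixels), "cam_to_world" (4x4, takes a point from camera to world coordinates); the wrist camera has in their place "mount" (4x4, takes a point from camera to tool coordinates, whose origin is the TCP and whose axes are the flange's). Camera axes: x right, y down, z forward; pixel columns grow to the right and rows downward; lengths in m; the calibration is good to about 2 mm. The wrist camera is an equidistant fisheye: a pixel r from the principal point sees the ray r / f radians off the axis. A picture is of the moment at which its call begins: read the wrist's pose just before it.
- sign_off(): hands the job in; it is judged then, once.
The state is a dict: "clock": time; "qpos": joint angles; "qd": joint speeds; "tau": joint torques, N m; "tool_pos": TCP position; "orientation": TCP orientation; "ft_force": force on the tool from outside, world axes, zero at the start; "ft_torque": the same for the moment, N m; "grip_width": opening from 0.0 (shut) to 1.0 (fully open); "finger_force": force on a finger pad.
Only numpy, scipy, OpenCV 4.12 (cv2) and the standard library are available. Lean on these libraries where they do the work, as an engineer would, in place of code of your own. Each camera call takes 0.05 s, during which the arm holds its last target. There are 200 camera calls.

## Working session

There is one attempt and no reset: what is moved stays moved. The work goes in short steps, Python scripts to look and compute and a tool call to move; the robot and the scene stay as the last step left them, time stands still between calls to the robot, and variables do not carry over. Pictures are saved under pics/ and viewed, at most 10 in all, crops included, and the job is handed in when it is done.

Besides the shell and the picture viewer there is one more tool, called after "Call:" as a command line: name --pt "numbers of a row" for each row, then --argument value for the rest. arm_command: Moves the arm, as the interface text tells. Its arguments: {"type":"object","properties":{"plan":{"type":"array","items":{"type":"array","items":{"type":"number"}}}},"required":["plan"]}

```bash
mkdir -p pics; ls
cat > h.py <<'E'
from station import *
import numpy as np, cv2
from scipy.spatial.transform import Rotation as R
def pts(f):
    h=480;F=h/2/np.tan(np.radians(f["fovy"])/2);v,u=np.mgrid[:480,:640];d=f["depth"]
    P=np.stack([(u-f["cx"])/F*d,(v-f["cy"])/F*d,d],-1)
    T=np.array(f["cam_to_world"]);P=P@T[:3,:3].T+T[:3,3];P[d==0]=np.nan
    return P
def save(n,im): cv2.imwrite("pics/"+n,im[...,::-1])
E
python3 - <<'E'
from h import *
s=observe();print(s)
for n in("scene","side"):
    f=grab_frame(n);save(n+"0.png",f["img"]);np.savez(n+"0.npz",P=pts(f),img=f["img"]);print(n,f["fovy"],f["cx"],f["cy"],np.round(f["cam_to_world"],3).tolist(),(f["depth"]==0).mean())
E
```

```text
pics
{'clock': 0.0, 'qpos': array([-1.15097707e-01,  3.59524099e-01,  1.51144447e+00,  1.40194363e-05,
        1.27250705e+00, -1.15082915e-01]), 'qd': array([ 7.07909089e-04, -3.86019135e-04, -3.95553775e-04,  3.36888511e-05,
       -1.86738938e-03, -1.06728936e-03]), 'tau': array([ 1.96551155e-03, -5.27614331e+01, -2.78626120e+01, -6.37880498e-05,
        1.32890840e-02, -2.81424428e-05]), 'tool_pos': array([5.99635175e-01, 3.85740156e-05, 4.03837337e-01]), 'orientation': array([-2.22041285e+00, -2.22037083e+00,  1.82008709e-03]), 'ft_force': array([ 0.12243775, -1.3605787 ,  0.09226898]), 'ft_torque': array([0.02738943, 0.0264031 , 0.0116235 ]), 'finger_force': 0.0, 'grip_width': 0.9988040746433217}
scene 43.358506339546494 323.24883130859064 238.48977173996457 [[-0.423, 0.505, -0.752, 1.635], [0.906, 0.24, -0.349, 0.535], [0.004, -0.829, -0.559, 0.962], [0.0, 0.0, 0.0, 1.0]] 0.04091796875
side 43.557740771942036 320.5582042954989 246.9710093707873 [[0.951, -0.157, 0.268, 0.067], [-0.31, -0.521, 0.795, -1.343], [0.015, -0.839, -0.544, 1.044], [0.0, 0.0, 0.0, 1.0]] 0.038590494791666666
```

View pics/scene0.png

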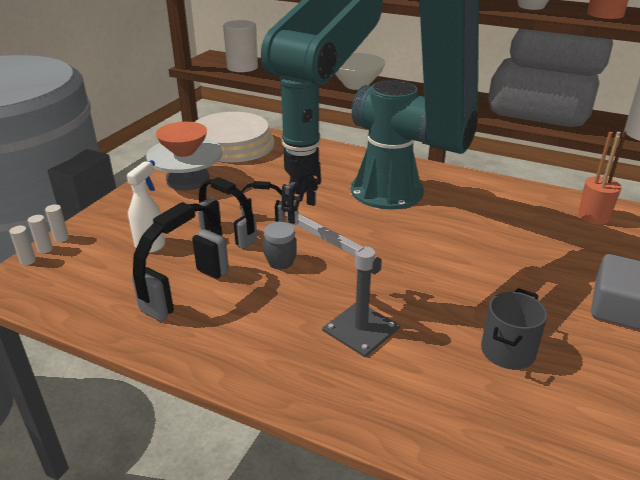

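View pics/side0.png

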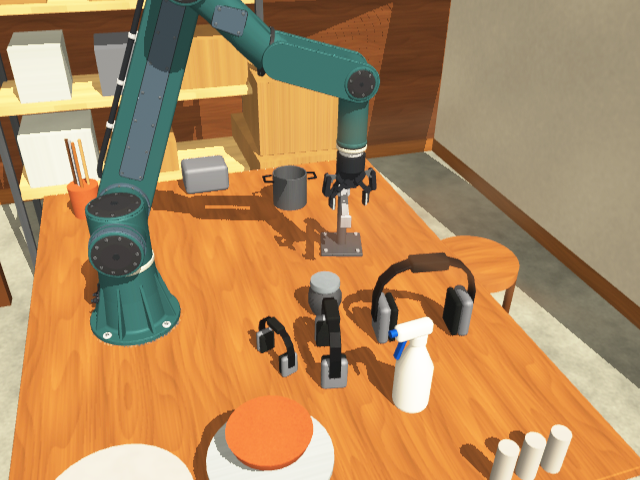

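Three headsets: the large one at scene (165,260) / side (425,290), the middle one at scene (228,205) / side (331,340), and the small one at scene (265,200) / side (277,345). I want the middle one. The post is at scene (365,290), with its bar running to (300,222) and the open gripper near the bar's end. The bystanders are the pot (280,245), the sprayer (145,205) and the bucket (513,330).

Run:
```python
from h import *
A=np.load("scene0.npz");B=np.load("side0.npz")
def q(D,n,box):
    x0,y0,x1,y1=box;P=D["P"][y0:y1,x0:x1].reshape(-1,3);c=D["img"][y0:y1,x0:x1].reshape(-1,3).astype(int)
    sat=c.max(1)-c.min(1);m=(P[:,2]>.02)&(P[:,2]<.4)&(sat<40)&(P[:,0]<1.2);P=P[m]
    print(n,len(P));
    for lo in np.arange(0.02,.26,.03):
        Q=P[(P[:,2]>=lo)&(P[:,2]<lo+.03)]
        if len(Q)>8: print("  %.2f n%d med %s lo %s hi %s"%(lo,len(Q),np.round(np.median(Q,0),3),np.round(np.percentile(Q,3,0),3),np.round(np.percentile(Q,97,0),3)))
q(A,"midA",(192,177,258,280));q(B,"midB",(315,298,350,390))
q(A,"standA",(298,212,402,355));q(B,"standB",(318,200,365,258))
q(B,"pot",(308,272,342,312))
im=cv2.resize(A["img"][160:300,130:330],(800,560));save("crop.png",im)
```

```text
midA 3287
  0.02 n655 med [ 0.489 -0.252  0.034] lo [ 0.237 -0.563  0.021] hi [ 0.638 -0.218  0.049]
  0.05 n665 med [ 0.487 -0.248  0.065] lo [ 0.408 -0.394  0.051] hi [ 0.638 -0.219  0.079]
  0.08 n748 med [ 0.606 -0.255  0.093] lo [ 0.338 -0.409  0.08 ] hi [ 0.638 -0.219  0.11 ]
  0.11 n532 med [ 0.586 -0.253  0.116] lo [ 0.33  -0.403  0.11 ] hi [ 0.629 -0.227  0.138]
  0.14 n400 med [ 0.458 -0.276  0.158] lo [ 0.433 -0.381  0.141] hi [ 0.595 -0.241  0.17 ]
  0.17 n173 med [ 0.452 -0.307  0.173] lo [ 0.43 -0.35  0.17] hi [ 0.616 -0.241  0.197]
  0.20 n106 med [ 0.64  -0.25   0.215] lo [ 0.62  -0.275  0.203] hi [ 0.674 -0.244  0.226]
midB 1951
  0.02 n409 med [ 0.433 -0.399  0.035] lo [ 0.395 -0.415  0.021] hi [ 0.52  -0.148  0.049]
  0.05 n470 med [ 0.431 -0.4    0.065] lo [ 0.395 -0.416  0.051] hi [ 0.503 -0.151  0.079]
  0.08 n336 med [ 0.428 -0.399  0.085] lo [ 0.397 -0.416  0.081] hi [ 0.451 -0.231  0.108]
  0.11 n167 med [ 0.422 -0.405  0.127] lo [ 0.41  -0.412  0.111] hi [ 0.445 -0.24   0.139]
  0.14 n321 med [ 0.428 -0.372  0.159] lo [ 0.414 -0.398  0.141] hi [ 0.45  -0.271
[... 1220 characters left out ...]
031  0.238] lo [ 0.545 -0.042  0.231] hi [0.641 0.008 0.259]
  0.26 n30 med [ 0.548 -0.006  0.267] lo [ 0.542 -0.014  0.261] hi [0.553 0.005 0.277]
pot 1147
  0.02 n103 med [ 0.459 -0.147  0.04 ] lo [ 0.448 -0.158  0.023] hi [ 0.528 -0.12   0.049]
  0.05 n233 med [ 0.464 -0.149  0.07 ] lo [ 0.447 -0.162  0.052] hi [ 0.527 -0.115  0.08 ]
  0.08 n589 med [ 0.487 -0.138  0.104] lo [ 0.453 -0.163  0.082] hi [ 0.523 -0.093  0.109]
  0.11 n15 med [ 0.46  -0.156  0.111] lo [ 0.444 -0.242  0.11 ] hi [ 0.515 -0.114  0.137]
  0.14 n45 med [ 0.444 -0.271  0.161] lo [ 0.426 -0.313  0.154] hi [ 0.463 -0.255  0.17 ]
  0.17 n162 med [ 0.442 -0.312  0.174] lo [ 0.427 -0.333  0.171] hi [ 0.458 -0.288  0.177]
```

View pics/crop.png

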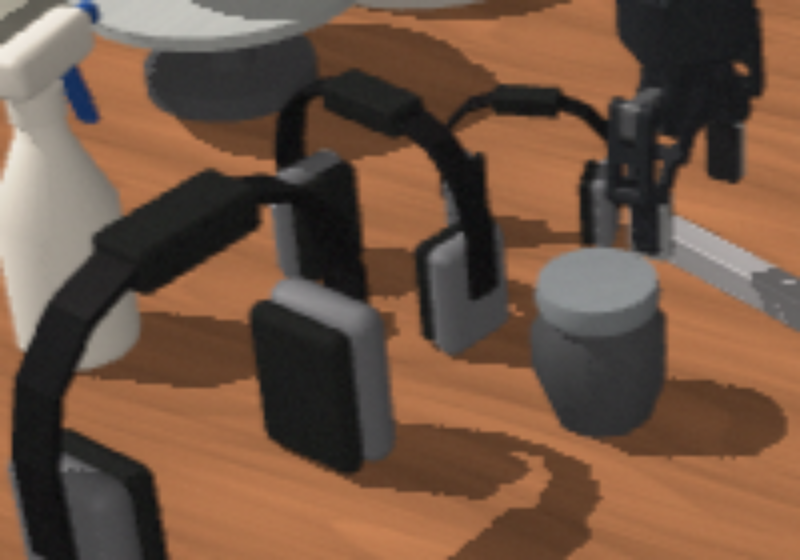

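Run:
```python
from h import *
import station
print([n for n in dir(station) if not n.startswith('_')], getattr(station,'finger_overhang',None))
A=np.load("scene0.npz");B=np.load("side0.npz")
def get(D,box):
    x0,y0,x1,y1=box;P=D["P"][y0:y1,x0:x1].reshape(-1,3);c=D["img"][y0:y1,x0:x1].reshape(-1,3).astype(int)
    return P,c.max(1)-c.min(1),c
def rect(n,P):
    c,w,a=cv2.minAreaRect((P[:,:2]*1000).astype(np.float32));print(n,len(P),np.round(c,1),np.round(w,1),round(a,1),"zmed",np.median(P[:,2]).round(4))
for n,D,b in(("A",A,(310,295,410,360)),("B",B,(315,228,368,260))):
    P,s,c=get(D,b);m=(P[:,2]>.004)&(P[:,2]<.018)&(s<45);rect("foot"+n,P[m])
for n,D,b in(("A",A,(296,205,385,275)),("B",B,(318,190,365,240))):
    P,s,c=get(D,b);br=c.mean(1)
    m=(abs(P[:,2]-.225)<.004)&(s<40)&(np.hypot(P[:,0]-.65,P[:,1]-.175)>.04)&(br>100)
    Q=P[m];rect("bar"+n,Q)
    v=np.linalg.svd(Q[:,:2]-Q[:,:2].mean(0))[2][0];print(Q.mean(0).round(4),np.degrees(np.arctan2(*v[::-1])).round(2))
    m=(abs(P[:,2]-.225)<.004)&(s<40)&(np.hypot(P[:,0]-.65,P[:,1]-.175)<.04);rect("hub"+n,P[m])
for n,D,b in(("A",A,(195,175,258,250)),("B",B,(315,295,350,340))):
    P,s,c=get(D,b);m=(P[:,2]>.167)&(P[:,2]<.182)&(abs(P[:,0]-.44)<.06)&(abs(P[:,1]+.31)<.06)&(s<40);rect("crown"+n,P[m])
    m=(P[:,2]>.02)&(P[:,2]<.2)&(abs(P[:,0]-.44)<.08)&(abs(P[:,1]+.31)<.12)&(s<40);rect("whole"+n,P[m])
for n,D,b in(("A",A,(270,130,325,230)),("B",B,(318,140,380,215))):
    P,s,c=get(D,b);m=(c.mean(1)<70)&(abs(P[:,0]-.6)<.08)&(abs(P[:,1])<.03)&(P[:,2]>.2);Q=P[m]
    for sgn in(-1,1):
        q=Q[sgn*(Q[:,0]-.6)>.03];q=q[q[:,2].argsort()]
        print("tip",n,sgn,len(q),q[:300:30].round(3).tolist() if len(q) else '')
```

```text
['IKError', 'finger_overhang', 'grab_frame', 'observe', 'sign_off'] 0.1734
footA 1939 [648.8 175.8] [136.  137.9] 72.3 zmed 0.0117
footB 722 [644.1 169.9] [137.1 128. ] 73.7 zmed 0.0131
barA 284 [611.3  56.4] [170.   24.6] 70.3 zmed 0.2247
[0.611  0.0556 0.2245] -108.8
hubA 195 [644.3 167.5] [59.8 40.9] 52.5 zmed 0.223
barB 171 [600.6  43.5] [183.6  27.1] 72.8 zmed 0.2265
[0.6024 0.042  0.2262] -108.53
hubB 0 [0. 0.] [0. 0.] 0.0 zmed nan
crownA 167 [ 444.2 -317.6] [73.2 34.8] 77.4 zmed 0.1715
wholeA 1539 [ 420.8 -312. ] [197.3 116.8] 77.5 zmed 0.0838
crownB 281 [ 438.5 -328.2] [85.8 31.5] 78.0 zmed 0.1729
wholeB 902 [ 439.1 -309.7] [178.5  41. ] 83.7 zmed 0.1563
tip A -1 250 [[0.554, 0.007, 0.243], [0.555, 0.005, 0.254], [0.554, -0.006, 0.264], [0.559, -0.003, 0.275], [0.554, -0.001, 0.283], [0.548, 0.015, 0.295], [0.532, 0.015, 0.305], [0.538, 0.005, 0.316], [0.546, 0.016, 0.33]]
tip A 1 1225 [[0.651, 0.008, 0.249], [0.654, -0.0, 0.262], [0.651, 0.001, 0.273], [0.643, 0.012, 0.29], [0.669, 0.013, 0.294], [0.668, 0.001, 0.298], [0.674, -0.001, 0.301], [0.665, 0.014, 0.305], [0.674, -0.005, 0.31], [0.631, 0.014, 0.314]]
tip B -1 493 [[0.547, -0.002, 0.251], [0.548, 0.002, 0.277], [0.547, -0.008, 0.294], [0.53, -0.008, 0.3], [0.56, -0.01, 0.302], [0.557, -0.008, 0.308], [0.556, -0.005, 0.312], [0.532, -0.009, 0.318], [0.528, 0.005, 0.326], [0.566, -0.007, 0.333]]
tip B 1 230 [[0.642, 0.003, 0.247], [0.642, -0.003, 0.271], [0.663, -0.005, 0.29], [0.653, 0.001, 0.298], [0.664, 0.015, 0.305], [0.657, -0.0, 0.316], [0.633, -0.008, 0.333], [0.634, -0.01, 0.345]]
  return _methods._mean(a, axis=axis, dtype=dtype,
  ret = ret.dtype.type(ret / rcount)
```

Call:
arm_command --pt "0 -0.7 0 0 0 6 8.5" --pt "0 -0.7 0 0 0 12 8.5" --pt "0 -0.7 0 0 0 18 8.5" --pt "0 -0.7 1.6 0 0 18 8.5" --pt "0 -0.7 3.2 0 0 18 8.5" --pt "0 -0.7 3.2 0 0 18 3.2" --pt "0 -0.7 3.2 0 0 18 3.2" --pt "0 -0.7 3.2 0 0 18 3.2" --pt "0 -0.7 3.2 0 0 18 3.2" --pt "0 -0.7 3.2 0 0 18 3.2"

```text
clock: 0.93
tool_pos: [0.5933, -0.0, 0.3736]
orientation: [2.541, 1.846, 0.002]
ft_force: [0.9, 0.3, 0.2]
grip_width: 0.375
finger_force: 0.0
```

Call:
arm_command --pt "0.05 -1.3 0 0 0 4 3.2" --pt "0.2 -2.6 0 0 0 8 3.2" --pt "0.4 -3.9 0 0 0 12 3.2" --pt "0.7 -5.1 0 0 0 16 3.2" --pt "1.1 -6.3 0 0 0 20 3.2" --pt "1.6 -7.5 0 0 0 24 3.2" --pt "2.2 -8.7 0 0 0 28 3.2" --pt "2.8 -9.8 0 0 0 32 3.2" --pt "3.5 -10.9 0 0 0 36 3.2" --pt "4.3 -11.9 0 0 0 40 3.2"

```text
clock: 1.77
tool_pos: [0.4932, 0.0777, 0.3737]
orientation: [3.02, 0.86, 0.003]
ft_force: [1.4, -2.7, 0.1]
grip_width: 0.376
finger_force: 1.0
```

Call:
arm_command --pt "0.05 -1.3 0 0 0 4 3.2" --pt "0.2 -2.6 0 0 0 8 3.2" --pt "0.4 -3.9 0 0 0 12 3.2" --pt "0.7 -5.1 0 0 0 16 3.2" --pt "1.1 -6.3 0 0 0 20 3.2" --pt "1.6 -7.5 0 0 0 24 3.2" --pt "2.2 -8.7 0 0 0 28 3.2" --pt "2.8 -9.8 0 0 0 32 3.2" --pt "3.5 -10.9 0 0 0 36 3.2" --pt "4.3 -11.9 0 0 0 40 3.2"

```text
clock: 2.6
tool_pos: [0.4668, 0.2018, 0.3737]
orientation: [3.133, -0.224, 0.003]
ft_force: [1.1, -2.7, -0.1]
grip_width: 0.376
finger_force: 0.9
```

Call:
arm_command --pt "0.05 -1.3 0 0 0 4 3.2" --pt "0.2 -2.6 0 0 0 8 3.2" --pt "0.3 -3.2 0 0 0 10 3.2" --pt "0.35 -3.5 0 0 0 11 3.2" --pt "0.35 -3.7 0 0 0 11 3.2"

```text
clock: 3.02
tool_pos: [0.4749, 0.2346, 0.3733]
orientation: [3.089, -0.514, 0.001]
ft_force: [-1.5, -23.9, 8.6]
grip_width: 0.373
finger_force: 12.0
```

Call:
arm_command --pt "0 -0.1 0 0 0 0 3.2" --pt "0 -0.1 0 0 0 0 3.2"

```text
clock: 3.18
tool_pos: [0.4749, 0.2347, 0.3733]
orientation: [3.088, -0.513, 0.0]
ft_force: [-1.5, -22.0, 8.7]
grip_width: 0.374
finger_force: 10.6
```

Call:
arm_command --pt "0 0.5 0 0 0 0 3.2" --pt "0 0.5 0 0 0 0 8.5" --pt "0 0.5 0 0 0 0 8.5" --pt "0 0.5 0 0 0 0 8.5" --pt "0 0.5 0 0 0 0 8.5" --pt "0 0.5 -2 0 0 0 8.5" --pt "0 0.5 -5 0 0 0 8.5" --pt "0 0.5 -9 0 0 0 8.5" --pt "0 0.5 -13 0 0 0 8.5" --pt "0 0.5 -13 0 0 0 8.5"

```text
clock: 4.02
tool_pos: [0.4757, 0.2348, 0.511]
orientation: [-3.092, 0.516, -0.019]
ft_force: [0.9, 0.4, 0.6]
grip_width: 0.994
finger_force: 0.0
```

Run:
```python
from h import *
s=observe();print(s["tool_pos"],s["orientation"],s["qpos"].round(3))
for n in("scene","side"):
    f=grab_frame(n);save(n+"1.png",f["img"]);P=pts(f);np.savez(n+"1.npz",P=P,img=f["img"]);c=f["img"].astype(int);sat=np.ptp(c,-1)
    r=np.hypot(P[...,0]-.649,P[...,1]-.176)
    m=(abs(P[...,2]-.225)<.004)&(sat<40)&(c.mean(-1)>90)&(r>.03)&(r<.24)&(P[...,0]<.66)
    Q=P[m]
    q,w,a=cv2.minAreaRect((Q[:,:2]*1000).astype(np.float32));print(n,len(Q),np.round(q,1),np.round(w,1),round(a,1),np.median(Q[:,2]))
    v=np.linalg.svd(Q[:,:2]-Q[:,:2].mean(0),full_matrices=False)[2][0];print(Q.mean(0).round(4),np.degrees(np.arctan2(*v[::-1])).round(2),r[m].max())
    m=(P[...,2]>.165)&(P[...,2]<.182)&(abs(P[...,0]-.44)<.06)&(abs(P[...,1]+.31)<.06)&(sat<40)
    Q=P[m];print("crown",Q.mean(0).round(4),Q.min(0).round(3),Q.max(0).round(3))
```

```text
[0.47566414 0.23482658 0.51095149] [-3.09178228  0.5164537  -0.01893667] [0.328 0.171 1.508 0.    1.449 2.23 ]
scene 461 [528.1 212.8] [ 28.1 192.7] 72.4 0.22474649054604
[0.5314 0.2132 0.2247] -17.21 0.2228645929328186
crown [ 0.4473 -0.3158  0.1708] [ 0.423 -0.356  0.165] [ 0.468 -0.277  0.177]
side 252 [537.5 203.3] [ 36.8 224.4] 70.2 0.22548574748884503
[0.5266 0.2059 0.2253] -17.96 0.22712930917797128
crown [ 0.4379 -0.3269  0.1723] [ 0.418 -0.364  0.165] [ 0.461 -0.281  0.178]
```

View pics/scene1.png

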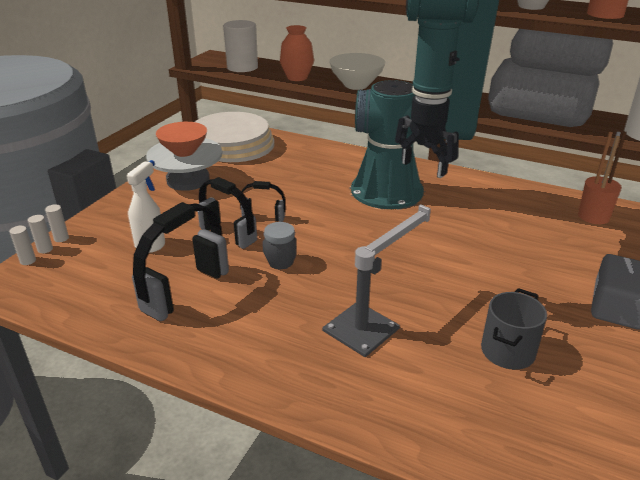

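The arm is out at its stop: the bar runs from the hub at (365,258) to the plate at (427,210), along 162°, square with the foot. Next I'll move above the middle headset and measure it with the wrist camera.

```bash
cat >> h.py <<'E'
def delta(p,ydeg):
    "cm/deg shift in the tool's axes to reach p, tool down, tool y at world angle ydeg"
    s=observe();R0=R.from_rotvec(s["orientation"]);a=np.radians(ydeg)
    y=np.array([np.cos(a),np.sin(a),0]);z=np.array([0,0,-1.]);R1=R.from_matrix(np.stack([np.cross(y,z),y,z],1))
    print("shift",(R0.inv().apply(np.array(p)-s["tool_pos"])*100).round(2),"turn",np.degrees((R0.inv()*R1).as_rotvec()).round(2))
E
python3 -c "
from h import *
delta([.441,-.318,.43],-12)"
```

```text
shift [14.78 53.33  7.36] turn [ 4.000e-02 -3.100e-01 -9.697e+01]
```

Call:
arm_command --pt "1 3.8 0 0 0 -7 8.5" --pt "2 7.6 0 0 0 -14 8.5" --pt "3 11.4 0 0 0 -21 8.5" --pt "4 15.2 0 0 0 -28 8.5" --pt "5 19 0 0 0 -35 8.5" --pt "6 22.8 0 0 0 -42 8.5" --pt "7.2 26.6 0 0 0 -49 8.5" --pt "8.3 30.4 0 0 0 -56 8.5" --pt "9.5 34.2 0 0 0 -63 8.5" --pt "10.5 38 0 0 0 -69 8.5"

```text
clock: 4.95
tool_pos: [0.451, -0.1274, 0.501]
orientation: [-2.916, -1.164, 0.003]
ft_force: [-0.3, -0.7, 0.3]
grip_width: 0.996
finger_force: 0.0
```

```bash
python3 -c "
from h import *
delta([.441,-.318,.43],-12)"
```

```text
shift [-13.85  13.15   7.08] turn [ -0.17  -0.   -34.48]
```

Call:
arm_command --pt "-2.7 2.6 1 0 0 -7 8.5" --pt "-5.4 5.2 2 0 0 -14 8.5" --pt "-8.2 7.8 4 0 0 -21 8.5" --pt "-11 10.4 6 0 0 -28 8.5" --pt "-13.8 13.1 7 0 0 -34.5 8.5" --pt "-13.8 13.1 7 0 0 -34.5 8.5" --pt "-13.8 13.1 7 0 0 -34.5 8.5" --pt "-13.8 13.1 7 0 0 -34.5 8.5" --pt "-13.8 13.1 7 0 0 -34.5 8.5"

```text
clock: 5.7
tool_pos: [0.4408, -0.3147, 0.4323]
orientation: [-2.446, -1.969, -0.001]
ft_force: [-0.0, 0.1, 0.0]
grip_width: 0.995
finger_force: 0.0
```

```bash
cat >> h.py <<'E'
def wpts(f,s):
    F=240/np.tan(np.radians(f["fovy"])/2);v,u=np.mgrid[:480,:640];x=u-f["cx"];y=v-f["cy"];r=np.hypot(x,y)+1e-9
    th=np.minimum(r/F,1.5);d=f["depth"];k=np.tan(th)*d/r
    P=np.stack([x*k,y*k,d],-1);M=np.array(f["mount"]);P=P@M[:3,:3].T+M[:3,3]
    P=R.from_rotvec(s["orientation"]).apply(P.reshape(-1,3)).reshape(P.shape)+s["tool_pos"];P[d==0]=np.nan
    return P
E
python3 - <<'E'
from h import *
s=observe();f=grab_frame("wrist");save("w1.png",f["img"]);P=wpts(f,s);print(s["tool_pos"],s["orientation"],f["fovy"],np.round(f["mount"],3).tolist())
c=f["img"].astype(int)
np.savez("w1.npz",P=P,img=f["img"])
near=(abs(P[...,0]-.44)<.08)&(abs(P[...,1]+.31)<.12)
m=near&(P[...,2]>.166)&(P[...,2]<.182);Q=P[m]
q,w,a=cv2.minAreaRect((Q[:,:2]*1000).astype(np.float32));print("crown",len(Q),q,w,a,np.median(Q[:,2]))
m=near&(P[...,2]>.03)&(P[...,2]<.185);Q=P[m]
q,w,a=cv2.minAreaRect((Q[:,:2]*1000).astype(np.float32));print("all",len(Q),q,w,a)
E
```

```text
[ 0.4408038  -0.31469845  0.43233422] [-2.44596796e+00 -1.96885025e+00 -5.21625992e-04] 65.70646984690485 [[-0.001, -0.952, -0.306, 0.079], [1.0, -0.001, -0.001, -0.0], [0.0, -0.306, 0.952, 0.032], [0.0, 0.0, 0.0, 1.0]]
crown 4605 (441.5842590332031, -320.82794189453125) (69.3577880859375, 31.922374725341797) 77.6861343383789 0.171175749079093
all 11039 (442.1018371582031, -317.61083984375) (182.84934997558594, 61.46843719482422) 77.44673156738281
```

View pics/w1.png

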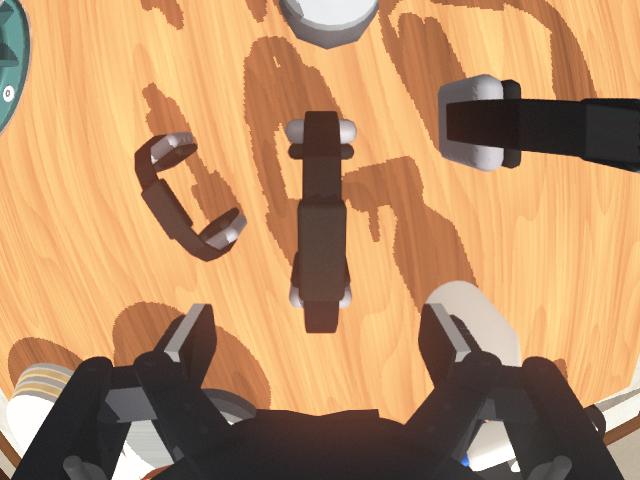

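The wrist view shows the middle headset's crown at (322,250), measured at 69×32 mm with its top at z 0.171, which matches the description. The small headset is on the left, the large one at upper right, and the sprayer at (460,310) near the right finger, so I'll check clearance first.

Run:
```python
from h import *
Ps=[np.load(n)["P"].reshape(-1,3) for n in("w1.npz","scene1.npz","side1.npz")]
a=np.radians(-12.3);y=np.array([np.cos(a),np.sin(a)]);x=np.array([-y[1],y[0]])
for P in Ps:
    d=P[:,:2]-[.4416,-.3208];u=d@x;v=d@y
    m=(P[:,2]>.14)&(P[:,2]<.25)&(abs(u)<.12)&(abs(v)<.14)&~((abs(v)<.025)&(abs(u)<.1))
    Q=np.c_[u,v,P[:,2]][m]
    for sx in(-1,1):
        q=Q[np.sign(Q[:,1])==sx]
        if len(q): print(len(q),"nearest v",q[abs(q[:,1]).argmin()].round(3),"lo/hi",q.min(0).round(3),q.max(0).round(3))
delta([.4416,-.3208,.326],-12.3)
```

```text
2717 nearest v [0.105 0.119 0.141] lo/hi [0.073 0.119 0.14 ] [0.109 0.14  0.189]
108 nearest v [0.106 0.121 0.144] lo/hi [0.077 0.121 0.141] [0.116 0.139 0.181]
169 nearest v [0.096 0.118 0.144] lo/hi [0.07  0.118 0.14 ] [0.113 0.14  0.192]
shift [-0.61  0.2  10.68] turn [-0.02 -0.04  0.02]
```

Call:
arm_command --pt "-0.6 0.2 2 0 0 0 8.5" --pt "-0.6 0.2 4 0 0 0 8.5" --pt "-0.6 0.2 6 0 0 0 8.5" --pt "-0.6 0.2 8 0 0 0 8.5" --pt "-0.6 0.2 9.5 0 0 0 8.5" --pt "-0.6 0.2 10.5 0 0 0 8.5" --pt "-0.6 0.2 10.6 0 0 0 8.5" --pt "-0.6 0.2 10.6 0 0 0 5" --pt "-0.6 0.2 10.6 0 0 0 5" --pt "-0.6 0.2 10.6 0 0 0 4"

```text
clock: 6.58
tool_pos: [0.442, -0.3224, 0.328]
orientation: [2.445, 1.97, 0.0]
ft_force: [-0.2, 0.1, 0.5]
grip_width: 0.602
finger_force: 0.0
```

Call:
arm_command --pt "0 0 0 0 0 0 3.4" --pt "0 0 0 0 0 0 3" --pt "0 0 0 0 0 0 2" --pt "0 0 0 0 0 0 1" --pt "0 0 0 0 0 0 0" --pt "0 0 0 0 0 0 0" --pt "0 0 0 0 0 0 0" --pt "0 0 0 0 0 0 0"

```text
clock: 7.25
tool_pos: [0.4417, -0.3225, 0.3279]
orientation: [2.446, 1.969, 0.0]
ft_force: [-1.1, 1.5, 6.0]
grip_width: 0.356
finger_force: 59.4
```

Run:
```python
from h import *
s=observe();print(s["tool_pos"],s["orientation"],s["ft_force"],s["grip_width"],s["finger_force"])
```

```text
[ 0.44168481 -0.32254096  0.32787324] [2.44568206e+00 1.96936998e+00 4.77368606e-04] [-1.1048424   1.47985275  5.95373058] 0.35568584386961716 59.35161530971527
```

Call:
arm_command --pt "0 0 -0.3 0 0 0 0" --pt "0 0 -1 0 0 0 0" --pt "0 0 -2.5 0 0 0 0" --pt "0 0 -4.5 0 0 0 0" --pt "0 0 -7 0 0 0 0" --pt "0 0 -9.5 0 0 0 0" --pt "0 0 -12 0 0 0 0" --pt "0 0 -14.5 0 0 0 0" --pt "0 0 -16 0 0 0 0" --pt "0 0 -16.5 0 0 0 0"

```text
clock: 8.08
tool_pos: [0.4418, -0.3226, 0.4951]
orientation: [2.443, 1.967, 0.001]
ft_force: [0.7, -0.5, -3.0]
grip_width: 0.357
finger_force: 59.9
```

Call:
arm_command --pt "0 0 -0.5 0 0 0 0" --pt "0 0 -2.5 0 0 0 0" --pt "0 0 -5 0 0 0 0" --pt "0 0 -7.5 0 0 0 0" --pt "0 0 -10 0 0 0 0" --pt "0 0 -11.5 0 0 0 0" --pt "0 0 -12 0 0 0 0" --pt "0 0 -12 0 0 0 0"

```text
clock: 8.75
tool_pos: [0.4415, -0.3224, 0.6118]
orientation: [2.446, 1.97, -0.0]
ft_force: [0.3, 0.3, -3.1]
grip_width: 0.359
finger_force: 60.2
```

Run:
```python
from h import *
s=observe();print(s["tool_pos"],s["grip_width"],s["finger_force"],s["ft_force"],s["ft_torque"],s["qpos"].round(2))
# bar mid from post & 162deg
a=np.radians(162.)
print(np.array([.649,.176])+.12*np.array([np.cos(a),np.sin(a)]))
f=grab_frame("side");P=pts(f);c=f["img"].astype(int);sat=np.ptp(c,-1)
m=(np.hypot(P[...,0]-.442,P[...,1]+.322)<.13)&(P[...,2]>.24)&(P[...,2]<.475)&(sat<40);Q=P[m];print(len(Q),Q.min(0),Q.max(0))
im=f["img"].copy();save("s2.png",im)
delta([.535,.213,.605],-18)
```

```text
[ 0.44153966 -0.32235949  0.61180102] 0.359140533295139 60.19176006317139 [ 0.29210819  0.29086423 -3.13922162] [-0.02229687 -0.07111403  0.04210754] [-0.76  0.16  1.29 -0.    1.69 -0.54]
[0.53487322 0.21308204]
2114 [ 0.39225813 -0.41917056  0.28590078] [ 0.46806182 -0.22784287  0.4749226 ]
shift [54.29 -2.26  0.6 ] turn [-0.09 -0.04  5.7 ]
```

View pics/s2.png

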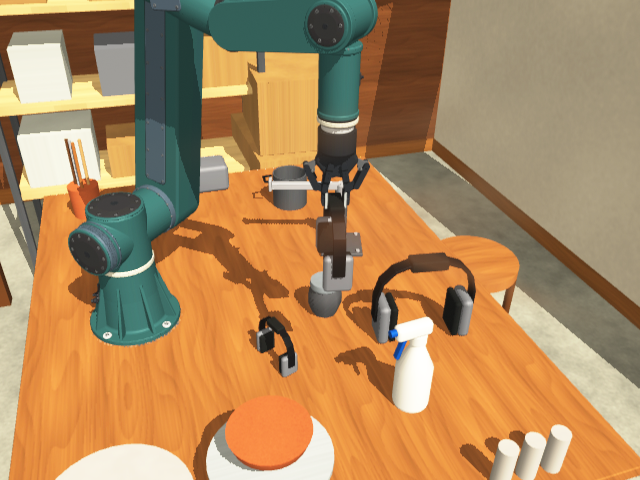

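The side view shows the headset held upright, with its near cup at (338,272) above the pot. Its cup bottoms are at z 0.286, which clears the bar. I'll carry it over to the bar.

Call:
arm_command --pt "1 0 0.1 0 0 0.5 0" --pt "3 -0.1 0.1 0 0 1 0" --pt "6 -0.2 0.2 0 0 1.5 0" --pt "9 -0.3 0.2 0 0 2 0" --pt "12 -0.4 0.3 0 0 2.5 0" --pt "15 -0.6 0.3 0 0 3 0" --pt "18 -0.7 0.3 0 0 3.5 0" --pt "21 -0.8 0.4 0 0 4 0" --pt "24 -0.9 0.4 0 0 4.5 0" --pt "27 -1.1 0.4 0 0 5 0"

```text
clock: 9.63
tool_pos: [0.4878, -0.054, 0.6056]
orientation: [-2.529, -1.859, 0.003]
ft_force: [0.8, 0.8, -2.7]
grip_width: 0.362
finger_force: 60.2
```

```bash
python3 -c "
from h import *
delta([.535,.213,.605],-18)"
```

```text
shift [26.89 -3.45  0.08] turn [-0.21 -0.01  0.66]
```

Call:
arm_command --pt "2.5 -0.3 0 0 0 0.6 0" --pt "5.5 -0.7 0 0 0 0.6 0" --pt "8.5 -1.1 0 0 0 0.6 0" --pt "11.5 -1.5 0 0 0 0.6 0" --pt "14.5 -1.9 0 0 0 0.6 0" --pt "17.5 -2.3 0 0 0 0.6 0" --pt "20.5 -2.7 0 0 0 0.6 0" --pt "23 -3 0 0 0 0.6 0" --pt "25 -3.3 0 0 0 0.6 0" --pt "26 -3.4 0 0 0 0.6 0"

```text
clock: 10.47
tool_pos: [0.5325, 0.205, 0.6054]
orientation: [-2.536, -1.85, 0.005]
ft_force: [0.2, -0.7, -3.5]
grip_width: 0.36
finger_force: 60.2
```

Call:
arm_command --pt "0 0 0 0 0 0 0" --pt "0 0 0 0 0 0 0"

```text
clock: 10.63
tool_pos: [0.5328, 0.2022, 0.6064]
orientation: [-2.539, -1.85, 0.004]
ft_force: [-0.5, 0.5, -1.6]
grip_width: 0.359
finger_force: 60.2
```

Run:
```python
from h import *
s=observe();f=grab_frame("wrist");save("w2.png",f["img"]);P=wpts(f,s);c=f["img"].astype(int);sat=np.ptp(c,-1)
np.savez("w2.npz",P=P,img=f["img"])
print(s["tool_pos"],s["orientation"],s["grip_width"])
m=(abs(P[...,2]-.225)<.004)&(sat<40)
Q=P[m];q,w,a=cv2.minAreaRect((Q[:,:2]*1000).astype(np.float32));print(len(Q),q,w,a)
m=(P[...,2]>.41)&(P[...,2]<.48)&(np.hypot(P[...,0]-s["tool_pos"][0],P[...,1]-s["tool_pos"][1])<.06)
Q=P[m];q,w,a=cv2.minAreaRect((Q[:,:2]*1000).astype(np.float32));print("held",len(Q),q,w,a,np.median(Q[:,2]))
delta([.535,.213,.605],-18)
```

```text
[0.53276992 0.20220199 0.60643438] [-2.53907813 -1.84952912  0.00443214] 0.3587453239951468
3835 (395.2240295410156, 82.37588500976562) (429.50811767578125, 779.9345092773438) 63.41633224487305
held 22817 (537.1168823242188, 203.07821655273438) (83.28026580810547, 115.96403503417969) 7.926836013793945 0.44954626849518514
shift [ 1.15 -0.14  0.18] turn [-0.08  0.1   0.08]
```

View pics/w2.png

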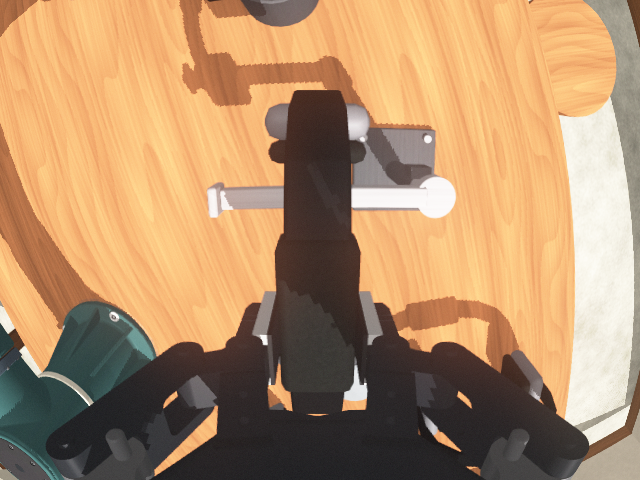

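The wrist view shows the bar horizontal from its plate at (214,200) to the hub at (436,197), with the headset square across it. Now I'll measure the bar line, and the crown held in the fingers.

Run:
```python
from h import *
s=observe();D=np.load("w2.npz");P=D["P"];c=D["img"].astype(int);sat=np.ptp(c,-1);v,u=np.mgrid[:480,:640]
tz=R.from_rotvec(s["orientation"]).as_matrix();print("tool y angle",np.degrees(np.arctan2(tz[1,1],tz[0,1])).round(2))
box=(u>200)&(u<465)&(v>170)&(v<225)&(sat<40)
m=box&(abs(P[...,2]-.225)<.006)
bar=m&(((u>228)&(u<280))|((u>352)&(u<410)));Q=P[bar]
q,w,a=cv2.minAreaRect((Q[:,:2]*1000).astype(np.float32));print("bar",len(Q),np.round(q,1),np.round(w,1),a,np.median(Q[:,2]))
hub=m&(u>415);Q=P[hub];(hc,r)=cv2.minEnclosingCircle((Q[:,:2]*1000).astype(np.float32));print("hub",len(Q),np.round(hc,1),r)
pl=box&(P[...,2]>.231)&(P[...,2]<.245);Q=P[pl];print("plate",len(Q),Q.mean(0).round(4))
g=(v>238)&(v<388)&(u>278)&(u<358)&(c.max(-1)<75)&(P[...,2]>.4)
Q=P[g];q,w,a=cv2.minAreaRect((Q[:,:2]*1000).astype(np.float32));print("crown",len(Q),np.round(q,1),np.round(w,1),a,np.percentile(Q[:,2],[5,50,95]))
```

```text
tool y angle -17.92
bar 2163 [535.2 208.2] [ 20.5 178. ] 72.7951889038086 0.22425042113203036
hub 1284 [645.6 173.8] 22.50879669189453
plate 283 [0.4382 0.2386 0.2355]
crown 10531 [532.8 205.2] [66.6 32.1] 72.1839370727539 [0.4475337  0.44972726 0.4507498 ]
```

Call:
arm_command --pt "0.4 -0.3 0.5 0 0 -0.4 0" --pt "0.4 -0.3 2 0 0 -0.4 0" --pt "0.4 -0.3 4 0 0 -0.4 0" --pt "0.4 -0.3 6 0 0 -0.4 0" --pt "0.4 -0.3 8 0 0 -0.4 0" --pt "0.4 -0.3 10 0 0 -0.4 0" --pt "0.4 -0.3 12 0 0 -0.4 0" --pt "0.4 -0.3 14 0 0 -0.4 0" --pt "0.4 -0.3 16 0 0 -0.4 0" --pt "0.4 -0.3 17 0 0 -0.4 0"

```text
clock: 11.52
tool_pos: [0.5304, 0.2057, 0.4351]
orientation: [-2.534, -1.855, 0.006]
ft_force: [-1.0, -0.4, -2.8]
grip_width: 0.356
finger_force: 60.2
```

Call:
arm_command --pt "0 0 0.5 0 0 0 0" --pt "0 0 0.5 0 0 0 0" --pt "0 0 0.5 0 0 0 0"

```text
clock: 11.77
tool_pos: [0.5318, 0.2067, 0.4335]
orientation: [2.534, 1.857, 0.001]
ft_force: [-0.7, 0.4, -2.1]
grip_width: 0.358
finger_force: 60.2
```

Run:
```python
from h import *
s=observe();f=grab_frame("wrist");P=wpts(f,s);c=f["img"].astype(int);sat=np.ptp(c,-1)
t=s["tool_pos"];print(t,s["orientation"],s["ft_force"])
r=(P[...,:2]-np.array([.6456,.1738]));d=np.array([-.9545,.298]);al=r@d;ac=r@np.array([-d[1],d[0]])
m=(abs(P[...,2]-.225)<.005)&(sat<40)&(al>.03)&(al<.21)&(abs(ac)<.02);Q=P[m]
q,w,a=cv2.minAreaRect((Q[:,:2]*1000).astype(np.float32));print("bar",len(Q),np.round(q,1),np.round(w,1),a,np.median(Q[:,2]))
print("tcp along/across",(t[:2]-[.6456,.1738])@d,(t[:2]-[.6456,.1738])@np.array([-d[1],d[0]]))
g=grab_frame("side");A=grab_frame("scene");save("c3.png",np.hstack([cv2.resize(A["img"][150:370,250:500],(400,352)),cv2.resize(g["img"][100:320,230:480],(400,352))]))
```

```text
[0.53177634 0.20671727 0.43346344] [2.53364014e+00 1.85688104e+00 1.49005854e-03] [-0.71168057  0.44717231 -2.10402301]
bar 8481 [531.2 210. ] [ 20.6 180. ] 72.81755065917969 0.2242559919052284
tcp along/across 0.1184540300987942 0.0024999114803514674
```

View pics/c3.png

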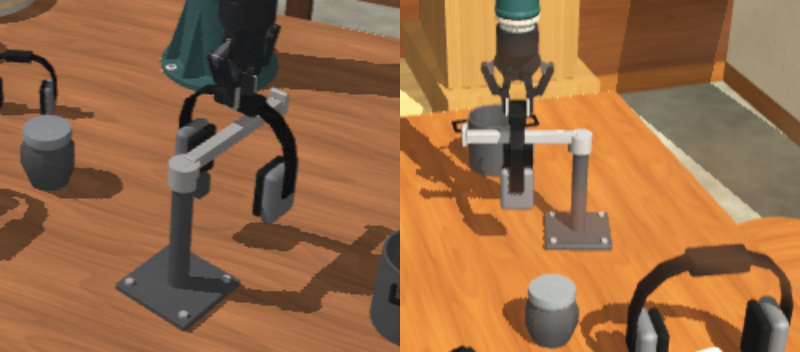

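The cups straddle the bar (scene crop: (195,150) and (270,190)), centred to about 1 mm. Lowering gently.

Call:
arm_command --pt "0.1 0 0.5 0 0 0 0" --pt "0.1 0 1 0 0 0 0" --pt "0.1 0 1.5 0 0 0 0" --pt "0.1 0 2 0 0 0 0" --pt "0.1 0 2.3 0 0 0 0" --pt "0.1 0 2.5 0 0 0 0" --pt "0.1 0 2.6 0 0 0 0" --pt "0.1 0 2.7 0 0 0 0" --pt "0.1 0 2.7 0 0 0 0"

```text
clock: 12.67
tool_pos: [0.5318, 0.2079, 0.4056]
orientation: [-2.533, -1.858, 0.0]
ft_force: [-0.0, 0.4, -3.2]
grip_width: 0.358
finger_force: 60.2
```

Call:
arm_command --pt "0 0 0.1 0 0 0 0" --pt "0 0 0.2 0 0 0 0" --pt "0 0 0.2 0 0 0 0"

```text
clock: 12.92
tool_pos: [0.5317, 0.2079, 0.4036]
orientation: [-2.533, -1.858, 0.0]
ft_force: [0.1, 0.4, -3.4]
grip_width: 0.358
finger_force: 60.2
```

Call:
arm_command --pt "0 0 0.05 0 0 0 0" --pt "0 0 0.1 0 0 0 0" --pt "0 0 0.1 0 0 0 0"

```text
clock: 13.17
tool_pos: [0.5318, 0.2079, 0.4029]
orientation: [2.533, 1.858, 0.0]
ft_force: [-1.1, -0.8, -1.0]
grip_width: 0.351
finger_force: 60.3
```

Call:
arm_command --pt "0 0 0.03 0 0 0 0" --pt "0 0 0.05 0 0 0 0" --pt "0 0 0.05 0 0 0 0"

```text
clock: 13.42
tool_pos: [0.5317, 0.2079, 0.4029]
orientation: [2.533, 1.858, 0.001]
ft_force: [-2.4, -1.0, 5.7]
grip_width: 0.355
finger_force: 61.2
```

Call:
arm_command --pt "0 0 -0.03 0 0 0 0" --pt "0 0 -0.03 0 0 0 3.2" --pt "0 0 -0.03 0 0 0 3.4" --pt "0 0 -0.03 0 0 0 3.7" --pt "0 0 -0.03 0 0 0 4.2" --pt "0 0 -0.03 0 0 0 5" --pt "0 0 -0.03 0 0 0 6" --pt "0 0 -0.03 0 0 0 7" --pt "0 0 -0.03 0 0 0 7" --pt "0 0 -0.03 0 0 0 7"

```text
clock: 14.25
tool_pos: [0.5318, 0.2079, 0.4025]
orientation: [-2.534, -1.858, 0.0]
ft_force: [0.3, -0.0, 0.1]
grip_width: 0.82
finger_force: 0.0
```

Call:
arm_command --pt "0 0 -0.5 0 0 0 7" --pt "0 0 -1.5 0 0 0 7" --pt "0 0 -3 0 0 0 7" --pt "0 0 -5 0 0 0 7" --pt "0 0 -8 0 0 0 7" --pt "0 0 -11 0 0 0 7" --pt "0 0 -14 0 0 0 7" --pt "0 0 -16 0 0 0 7" --pt "0 0 -16 0 0 0 7" --pt "0 0 -16 0 0 0 7"

```text
clock: 15.08
tool_pos: [0.5318, 0.2079, 0.5649]
orientation: [2.532, 1.857, 0.006]
ft_force: [-0.5, 0.4, -0.2]
grip_width: 0.82
finger_force: 0.0
```

Run:
```python
from h import *
def go(tag):
    s=observe();f=grab_frame("wrist");P=wpts(f,s);d=np.array([-.9545,.298]);n=np.array([-d[1],d[0]])
    r=P[...,:2]-np.array([.6456,.1738]);al=r@d;ac=r@n
    m=(P[...,2]>.239)&(P[...,2]<.255)&(abs(al-.12)<.04)&(abs(ac)<.06);Q=P[m]
    q,w,a=cv2.minAreaRect((Q[:,:2]*1000).astype(np.float32))
    for lo,hi in((-.035,-.015),(-.01,.01),(.015,.035)):
        mm=m&(ac>lo)&(ac<hi);print("z",np.median(P[mm][:,2]).round(4),end=" ")
    print(tag,s["clock"],len(Q),np.round(q,1),np.round(w,1),a,"along/across",(np.array(q)/1000-[.6456,.1738])@d,(np.array(q)/1000-[.6456,.1738])@n)
go(1)
for i in range(5): grab_frame("wrist")
go(2)
g=grab_frame("side");A=grab_frame("scene");save("c4.png",np.hstack([cv2.resize(A["img"][150:370,250:500],(400,352)),cv2.resize(g["img"][100:320,230:480],(400,352))]))
```

```text
z 0.246 z 0.2462 z 0.2461 1 15.0833 3333 [532.  209.8] [78.2 31.6] 72.46238708496094 along/across 0.11920119230346678 -0.0005093598190307538
z 0.246 z 0.2462 z 0.2462 2 15.3833 3416 [531.9 210.2] [80.6 31.6] 72.60022735595703 along/across 0.11933327332763669 -0.0008410815673828148
```

View pics/c4.png

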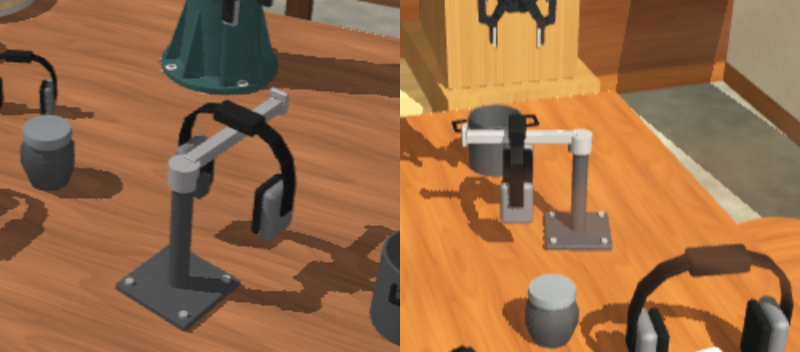

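The headset hangs level: crown top at z 0.246 along its whole length, centred 119 mm out and within 1 mm across the bar, with a cup on each side at crop (195,165) and (272,208). It stayed still between the two readings, and the gripper is clear. Handing in.

```bash
python3 -c "
from station import *
print(sign_off())"
```

```text
the job is handed in; nothing more can be done
None
```

The hanging arm is out at its stop and the middle-sized ear defenders hang level and still astride it, about 119 mm out from the post; I touched neither the pot, the sprayer nor the bucket, and the job is handed in.

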